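# Bleed the rebuilt pump by hand crank

## Task

Bleed the rebuilt pump: take the crank's red grip and turn it clockwise, seen from above, two full turns from its rest mark back to the rest mark, slowly and evenly (some six to ten seconds a turn) through the heavy point in each turn, never letting it lurch ahead or swing back and without wrenching the pump on its soft rubber mounts. Leave the crank at the rest mark, then push the yellow bleed lever all the way over to its other end. Leave everything else on the bench as it is.

Things in the scene. Friction and masses are not known exactly. Their poses are not given: they have to be found in the camera images.
- knob_center (a point): centre (half-way up) of the crank's upright red cylindrical grip, 24 mm across, 50 mm tall, centre 181 mm above the table, free all round; its lower end is 3 mm above the flat crank arm. It spins freely on its pin, so it can be held at a fixed wrist angle while it travels on a level circle of 70 mm radius about the pump's upright shaft.
- crank (a joint): turn, rad, growing clockwise from above; 0 = rest mark: arm over the green stripe, straight away from the barrel (starts within 0.25). Keeps counting: two turns = 12.57. A spring resists: light near rest, heaviest 2.1 rad into each turn (10 N at the grip), none at half a turn, then drives it forward just as hard until the turn is done: let go there, it runs away. Friction 1.5 N at the grip.
- sway_x (a joint): how far the pump (a metal drum 104 mm across with a finned barrel, on a green plate, turned any way round) is pushed sideways on its rubber mounts along the barrel, m, 0 at rest; about 6 N per mm. Over 4 mm is wrenching it. The shaft's place is not measured: find it by eye or by feel (held at rest, the grip yields easily along its path, about 2 N, and pushes back springily across it).
- sway_y (a joint): the same, level and square to the barrel; over 4 mm either way is wrenching it
- valve_tip (a point): centre of the 26 mm yellow ball on top of the bleed lever; the lever is a 10 mm rod, 80 mm from its level pivot axis to the ball's centre, and the pivot is 72 mm above the table, on a grey foot 70 x 50 x 25 mm on the blue manifold. Light to move (about 1 N at the ball), stays where left.
- manifold: fixed blue block 100 x 80 x 50 mm that carries the bleed lever, origin at the centre of its underside; the lever's pivot is above this point and the lever swings along the block's x axis, from leaning to -x to leaning to +x. It stands to the left or the right of the pump.
- valve (a joint): swing of the bleed lever, rad: 0 = leaning to the block's -x (0.5 rad from upright), 1.0 = end stop, leaning to +x. It starts below 0.1; pushed fully over is above 0.85.
- mug: white mug, 95 mm tall, loose, to be left alone; origin at the centre of its underside
- spray_can: green spray can, 60 mm across, 190 mm tall, loose, to be left alone; origin at the centre of its underside
- oil_bottle: yellow oil bottle, 68 mm across, 180 mm tall, loose, to be left alone; origin at the centre of its underside
- bearing: dark bearing ring, 72 mm across, 22 mm high, lying loose, to be left alone; origin at the centre of its underside

How it is judged:
On the way, in this order (a step that is already met when the one before it is completed fails the run):
1. the crank is past the first heavy point (value of joint crank above 3.14159 rad), for 0.05 s.
2. the crank is past the second heavy point (value of joint crank above 9.42478 rad), for 0.05 s.
3. two full turns done, the crank resting at its rest mark (value of joint crank between 12.2164 and 12.9164 rad and velocity of joint crank between -0.15 and 0.15 rad/s), for 0.2 s.
4. the bleed lever is pushed fully over (value of joint valve above 0.85 rad), for 0.2 s.
At the end, for the whole second after the job is handed in: The crank has made two full turns and stands still within 0.35 rad (20 degrees) of its rest mark (12.57 +- 0.35 rad), and the bleed lever is past 0.85 rad of its 1.0 rad swing (value of joint crank between 12.2164 and 12.9164 rad and velocity of joint crank between -0.1 and 0.1 rad/s and value of joint valve above 0.85 rad); the robot touches nothing.
It fails at once if the crank lurches ahead (faster than 3 rad/s) (velocity of joint crank above 3 rad/s).
It fails at once if the crank swings back (faster than 1.2 rad/s) (velocity of joint crank below -1.2 rad/s).
It fails at once if the crank is turned well past two turns or back from its start (value of joint crank above 13.1664 rad or value of joint crank below -0.7 rad).
It fails at once if the pump is wrenched on its mounts (pushed more than 4 mm) (value of joint any of sway_x, sway_y above 0.004 m or value of joint any of sway_x, sway_y below -0.004 m).
It fails at once if a bystander is moved by more than 20 mm (distance of any of mug, spray_can, oil_bottle, bearing from where it was at the start of the episode above 0.02 m).
It also fails if it takes over 72 s, if anything falls off the work surface, if the arm or the gripper's body presses on something with over 40 N, if the wrist force passes 120 N, or if a joint passes its speed limit or range.

## Robot

A 7-joint arm with a two-finger parallel gripper is mounted at the origin on the work surface. World frame = base frame: x ahead of the robot, y to its left, z up, the work surface at z = 0. Lengths are in m, angles in rad, forces in N, time in s.
With the tool pointing down it reaches from about 0.425 to 0.925 m from the base axis. Payload 6.8 kg.
Tool frame: the origin (TCP) lies midway between the tips of the shut fingers; the grasp point (between the pads) lies 19 mm behind it (bot.pinch_z is the distance from the TCP to the grasp point, in m); x points along the fingers, y is the direction in which the jaws open and shut, and the axes are right-handed (so a half turn about x gives the same grasp; the last joint's range is limited). The gripper opens to 85 mm and grips with 20 to 120 N. Pads are 22 mm wide; open, the fingers measure 114 mm over their backs; the gripper's body (76 mm by 85 mm) begins 54 mm behind the grasp point. The pads swing forward as they close: fully open they stand 13 mm farther back than shut.
Start: joints at [1.08, 0.477, 0.022, 1.555, -0.011, 1.109, -0.083], TCP at [0.252, -0.626, 0.231] pointing down, gripper open.
Joint ranges: [-2.96, 2.96], [-0.34, 2.1], [-1.41, 1.46], [0.24, 2.44], [-1.37, 4.51], [0.17, 1.92], [-2.96, 2.96]. Speed limits (rad/s): [2.39, 2.39, 3.14, 3.14, 3.14, 3.14, 3.14].

## Interface

Orientations are given as a unit quaternion [w, x, y, z].
In Python, from station import bot gives the robot as it stands. The module is installed in compiled form; this text tells all that it offers.
- The arm moves only by the tool step_arm, never from a script. Its argument "plan" is a list of rows, each a list of 6 numbers: the shift along the tool's x, y, z in units of 40 mm (1.0 is 40 mm), then the turn, a rotation vector about the tool's x, y, z in units of 360 degrees (1.0 is 360 degrees). In form: [[dx, dy, dz, ax, ay, az], ...]. A call has 1 to 8 rows; each row shifts and turns the commanded pose from where the row before left it, along the tool's axes as they then stand; what a row does not reach is not made up. A row lasts 1/8 s, in which the tool goes at most 62.5 mm and 10.7 degrees, less where a joint would pass 70% of its speed; a pose out of reach is approached as far as the arm can. A call with a number of a shift or a turn outside -1 to 1 is refused whole. A call with a gripper value outside its range is refused whole. "fingers" is the closure, from -1 (fully open) to 1 (shut), set as the call begins (left out, the last holds). The fingers move at their own pace and stop on an object; "force" is the grip in N (left out, the last holds). Time passes only in rows, so rows that do not move let the fingers close. It gives the time, the measured TCP pose, the force and the opening at its end, in the units of the state.
- bot.get_obs(): the state, without advancing time (a new reading comes with each control period).
- bot.read_camera(name): name is "side" or "top"; returns (picture, depth): 384x512x3 uint8, red, green, blue; 384x512 float32, m along the optical axis (not along the pixel's ray), 0 where there is no reading.
- bot.camera_model(name): a dict with "mtx" (3x3 intrinsics, pixels), "origin" and "rotation" of the camera in the world. Camera axes: x right, y up, looking along -z (the intrinsics and any distortion apply to the point x, -y, -z); pixel columns grow to the right and rows downward; lengths in m; the calibration is good to about 2 mm. A picture is of the moment at which its call begins. camera_model takes no time and is no camera call.
- bot.hand_in(): hands the job in, once; it reports no verdict.
The state is a dict: "t": time; "q": joint angles; "joint_vel": joint speeds; "joint_torque": joint torques, N m; "eef_pos": TCP position; "tool_rot": TCP orientation; "contact_force": force on the tool from outside, world axes, zero at the start; "torque": the same for the moment, N m; "gripper_width": opening from 0.0 (shut) to 1.0 (fully open).
Only numpy, scipy, OpenCV 4.12 (cv2) and the standard library are available. Lean on these libraries where they do the work, as an engineer would, in place of code of your own. Each camera call takes 0.05 s, during which the arm holds its last target.

## Working session

There is one attempt and no reset: what is moved stays moved. The work goes in short steps, Python scripts to look and compute and a tool call to move; the robot and the scene stay as the last step left them, time stands still between calls to the robot, and variables do not carry over. Pictures are saved under pics/ and viewed, and the job is handed in when it is done.

Besides the shell and the picture viewer there is one more tool, called after "Request:" in YAML: its name, and indented under it one key for each argument. step_arm: Moves the arm, as the interface text tells. Shifts and turns lie within -1 to 1; 1 stands for 40 mm of shift or 360 degrees of turn. Its arguments: {"type":"object","properties":{"plan":{"type":"array"},"fingers":{"type":"number"},"force":{"type":"number"}},"required":["plan"]}

```bash
mkdir -p pics; cat > h.py <<'E'
import numpy as np, cv2
from station import bot
def snap(n,tag):
    im,d=bot.read_camera(n); cv2.imwrite(f'pics/{tag}.png',im[:,:,::-1]); np.save(f'pics/{tag}.npy',d); return im,d
def cloud(n,d):
    m=bot.camera_model(n); K=np.array(m['mtx']); R=np.array(m['rotation']); o=np.array(m['origin'])
    v,u=np.mgrid[0:384,0:512]
    x=(u-K[0,2])/K[0,0]*d; y=(v-K[1,2])/K[1,1]*d
    return np.stack([x,-y,-d],-1)@R.T+o
E
python3 - <<'E'
from h import *
print(bot.get_obs(), bot.pinch_z)
for n in('side','top'):
    im,d=snap(n,n+'0'); print(bot.camera_model(n))
E
```

```text
{'t': 0.0, 'q': array([ 1.07986903,  0.47779509,  0.02235107,  1.55646749, -0.01151302,
        1.10927975, -0.08308252]), 'joint_vel': array([-0.00116718, -0.00103764, -0.00195337,  0.00058033,  0.00070827,
        0.0007326 , -0.00040171]), 'joint_torque': array([-7.13139470e-04, -5.96448326e+01,  1.60770692e+00, -2.81199718e+01,
        1.24880439e-02,  9.28998808e-03, -4.88301964e-06]), 'eef_pos': array([ 0.2519033 , -0.62559358,  0.23032252]), 'tool_rot': array([-0.13391088, -0.69402356, -0.13515477,  0.69435751]), 'contact_force': array([ 0.51789266,  0.004369  , -0.3672054 ]), 'torque': array([ 0.00459363, -0.07331912,  0.04690848]), 'gripper_width': 1.0015586988645215} 0.0187
{'mtx': array([[351.03291088,   0.        , 256.06038166],
       [  0.        , 351.03291088, 190.22617662],
       [  0.        ,   0.        ,   1.        ]]), 'origin': array([0.10492794, 0.49667933, 0.82550439]), 'rotation': array([-0.36715847, -0.14622655,  0.36000035,  0.84511076])}
{'mtx': array([[476.58815137,   0.        , 262.45707313],
       [  0.        , 476.58815137, 190.31861324],
       [  0.        ,   0.        ,   1.        ]]), 'origin': array([0.43907283, 0.00178405, 1.44872636]), 'rotation': array([ 0.71093056,  0.03867241, -0.04092281, -0.70100464])}
```

```bash
cat > h.py <<'E'
import numpy as np, cv2
from scipy.spatial.transform import Rotation as Ro
from station import bot
def q2R(q): return Ro.from_quat([q[1],q[2],q[3],q[0]]).as_matrix()
def snap(n,tag):
    im,d=bot.read_camera(n); cv2.imwrite(f'pics/{tag}.png',im[:,:,::-1]); np.save(f'pics/{tag}.npy',d); return im,d
def cloud(n,d):
    m=bot.camera_model(n); K=np.array(m['mtx']); R=q2R(m['rotation']); o=np.array(m['origin'])
    v,u=np.mgrid[0:384,0:512]
    x=(u-K[0,2])/K[0,0]*d; y=(v-K[1,2])/K[1,1]*d
    return np.stack([x,-y,-d],-1)@R.T+o
E
python3 - <<'E'
from h import *
print(q2R(bot.get_obs()['tool_rot']))
for n in('side','top'):
    im=cv2.imread(f'pics/{n}0.png'); P=cloud(n,np.load(f'pics/{n}0.npy'))
    hsv=cv2.cvtColor(im,cv2.COLOR_BGR2HSV); h,s,v=cv2.split(hsv)
    for name,m in dict(red=((h<8)|(h>172))&(s>120)&(v>60),yel=(h>20)&(h<35)&(s>120)&(v>80),blue=(h>100)&(h<130)&(s>100)&(v>50),green=(h>40)&(h<90)&(s>80)&(v>40)).items():
        k,l,st,c=cv2.connectedComponentsWithStats(m.astype(np.uint8))
        for i in range(1,k):
            if st[i,4]>15:
                p=P[l==i]; print(n,name,st[i],c[i].round(),np.median(p,0).round(3),p.min(0).round(3),p.max(0).round(3))
E
```

```text
[[-7.22620165e-04  3.73502015e-01 -9.27629087e-01]
 [ 1.52510749e-03 -9.27627838e-01 -3.73502701e-01]
 [-9.99998576e-01 -1.68463465e-03  1.00691860e-04]]
side red [284 189  10  19 152] [289. 198.] [0.493 0.    0.191] [ 0.105 -0.183 -0.003] [0.643 0.497 0.826]
side red [115 238  15  14 160] [122. 245.] [0.656 0.377 0.179] [ 0.105  0.336 -0.003] [0.836 0.497 0.826]
side yel [ 115  249   31   47 1010] [131. 272.] [0.637 0.386 0.109] [0.105 0.345 0.003] [0.679 0.497 0.826]
side yel [196 271  11  11 100] [201. 276.] [0.484 0.288 0.154] [0.474 0.263 0.073] [0.545 0.298 0.159]
side blue [ 335   21  111  124 7456] [388.  68.] [ 0.869 -1.188  0.099] [ 0.105 -1.982 -0.271] [1.759 0.497 0.826]
side blue [423  92   4   9  16] [425.  97.] [ 0.723 -1.4   -0.151] [ 0.719 -1.454 -0.171] [ 0.736 -1.377 -0.106]
side blue [173 278  49  44 786] [199. 301.] [0.483 0.31  0.048] [0.105 0.247 0.005] [0.582 0.497 0.826]
side green [275 122  20  48 686] [284. 145.] [ 0.724 -0.237  0.106] [ 0.105 -0.272 -0.   ] [0.765 0.497 0.826]
side green [ 204  203  119   82 4674] [264. 242.] [0.508 0.067 0.03 ] [ 0.105 -0
[... 512 characters left out ...]
 [ 0.439 -0.697  0.083] [0.693 0.002 1.449]
top blue [504 179   8  26 119] [509. 194.] [ 0.583 -0.683  0.141] [ 0.559 -0.694  0.134] [ 0.629 -0.668  0.149]
top blue [457 192  52  23 366] [486. 204.] [ 0.569 -0.678  0.021] [ 0.439 -0.744  0.011] [0.604 0.002 1.449]
top blue [169 199  10  23  97] [175. 207.] [0.547 0.253 0.05 ] [0.503 0.246 0.042] [0.568 0.273 0.057]
top blue [   0  318   31   66 1880] [ 14. 350.] [0.175 0.604 0.24 ] [0.093 0.002 0.233] [0.439 0.645 1.449]
top green [348 136   9   9  19] [352. 140.] [ 0.722 -0.242  0.177] [ 0.714 -0.254  0.175] [ 0.735 -0.232  0.185]
top green [ 206  153  106  105 5388] [256. 208.] [0.533 0.035 0.03 ] [ 0.4   -0.148 -0.005] [0.716 0.169 1.449]
```

View pics/top0.png

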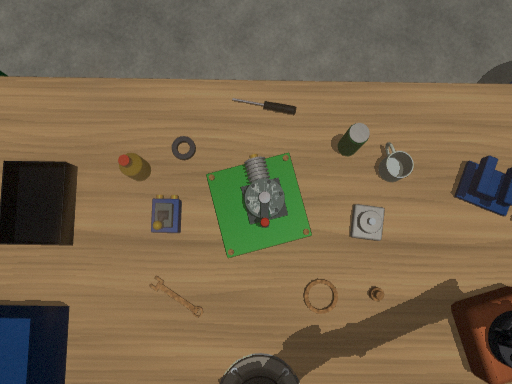

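View pics/side0.png

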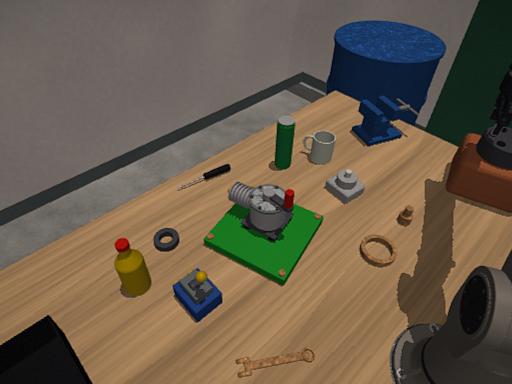

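```bash
python3 - <<'E'
from h import *
a=cv2.imread('pics/top0.png')[130:270,110:320]; cv2.imwrite('pics/c1.png',cv2.resize(a,None,fx=3.8,fy=3.8,interpolation=cv2.INTER_CUBIC))
a=cv2.imread('pics/side0.png')[160:330,100:330]; cv2.imwrite('pics/c2.png',cv2.resize(a,None,fx=3.4,fy=3.4,interpolation=cv2.INTER_CUBIC))
# blue/ grey points of pump
P=cloud('top',np.load('pics/top0.npy'))
m=(abs(P[...,0]-.55)<.13)&(abs(P[...,1]+.0)<.1)
for lo,hi in((.05,.1),(.1,.13),(.13,.16),(.16,.2),(.2,.22)):
    k=m&(P[...,2]>lo)&(P[...,2]<hi); p=P[k]; print(lo,len(p),p.mean(0),p.min(0),p.max(0))
E
```

```text
0.05 184 [ 0.55810372 -0.00387407  0.05769792] [ 0.49722649 -0.07460323  0.0500051 ] [0.67143723 0.0618295  0.0999887 ]
0.1 497 [0.63238258 0.01231785 0.12114424] [ 0.51712818 -0.05898596  0.10022309] [0.67952066 0.0525213  0.12996921]
0.13 1162 [ 0.56665072 -0.00623411  0.13808336] [ 0.48543003 -0.06151247  0.13001014] [0.67931316 0.04705738 0.15992424]
0.16 27 [ 0.55091909 -0.00684995  0.16321263] [ 0.48527605 -0.02196163  0.16007783] [0.58030342 0.00782516 0.17958647]
0.2 62 [ 0.4967051 -0.007676   0.2057608] [ 0.48624559 -0.01944807  0.20089061] [0.5071405  0.00405761 0.2121626 ]
```

View pics/c1.png

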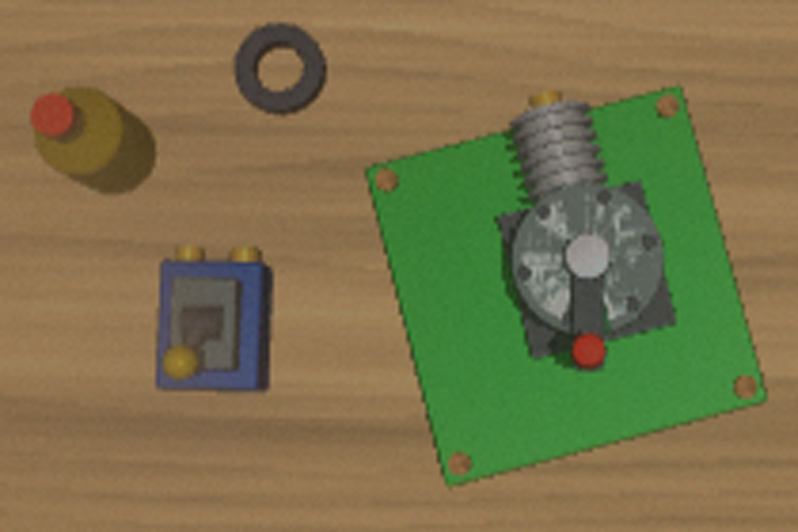

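View pics/c2.png

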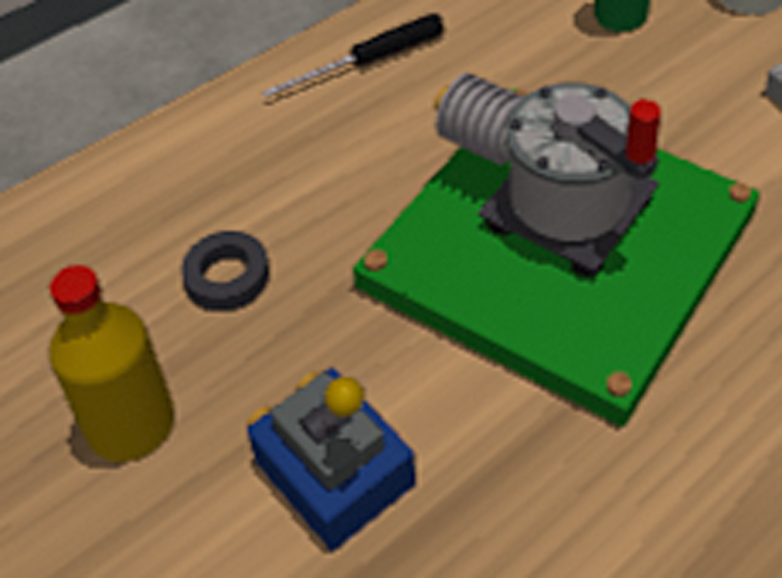

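```bash
python3 - <<'E'
from h import *
from scipy.optimize import least_squares
im=cv2.imread('pics/top0.png'); hsv=cv2.cvtColor(im,cv2.COLOR_BGR2HSV); h,s,v=cv2.split(hsv)
P=cloud('top',np.load('pics/top0.npy'))
def proj(n,X):
    m=bot.camera_model(n);K=np.array(m['mtx']);R=q2R(m['rotation']);c=(np.atleast_2d(X)-m['origin'])@R
    return np.stack([K[0,0]*c[:,0]/-c[:,2]+K[0,2],K[1,1]*-c[:,1]/-c[:,2]+K[1,2]],1)
# knob: pixel centroid of top disc -> intersect at z=.206
def ray(n,uv,z):
    m=bot.camera_model(n);K=np.array(m['mtx']);R=q2R(m['rotation']);o=np.array(m['origin'])
    d=R@np.array([(uv[0]-K[0,2])/K[0,0],-(uv[1]-K[1,2])/K[1,1],-1]);return o+d*(z-o[2])/d[2]
red=((h<8)|(h>172))&(s>100)&(v>60); red[:205]=0
vv,uu=np.nonzero(red[:,255:280]); uu+=255
q=P[vv,uu]; top=q[:,2]>.198
print('knob top',len(uu),top.sum(),ray('top',(uu[top].mean(),vv[top].mean()),.206),np.median(q[top],0))
# side: fit knob
ims=cv2.imread('pics/side0.png');Ps=cloud('side',np.load('pics/side0.npy'))
hs,ss,vs=cv2.split(cv2.cvtColor(ims,cv2.COLOR_BGR2HSV)); r=((hs<8)|(hs>172))&(ss>120)&(vs>60); r[:180]=0;r[215:]=0
vv,uu=np.nonzero(r);print('side pix',uu.mean(),vv.mean())
for x in np.array([[.497,-.008,.181],[.495,-.006,.181]]): print(proj('side',x))
# drum top
m=(abs(P[...,0]-.56)<.06)&(abs(P[...,1])<.08)&(P[...,2]>.128)&(P[...,2]<.146)
p=P[m]; print('z drum',np.median(p[:,2]))
# cap
# cap by brightness
cap=(abs(P[...,0]-.566)<.03)&(abs(P[...,1])<.03)&(P[...,2]>.15)
print('cap',cap.sum(),P[cap].mean(0),np.ptp(P[cap],0),np.argwhere(cap).mean(0), np.argwhere(cap).min(0),np.argwhere(cap).max(0))
np.set_printoptions(linewidth=250)
print((P[190:206,254:276,2]*1000).astype(int))
g=cv2.cvtColor(im,cv2.COLOR_BGR2GRAY)
print(g[188:208,254:276])
E
```

```text
knob top 62 58 [ 0.49705154 -0.00766652  0.206     ] [ 0.49670455 -0.00767061  0.20602545]
side pix 288.54605263157896 198.1184210526316
[[289.34158924 198.5967953 ]]
[[289.38658698 199.38401853]]
z drum 0.13339723769634193
cap 163 [ 0.56061154 -0.0068474   0.15653384] [0.04661737 0.03016591 0.0154074 ] [199.33742331 264.36196319] [191 259] [208 270]
[[ 135  131  132  132  135  130  131  132  132  135  133  133  134  132  137  136  126  137  133  134  128  131]
 [ 129  134  132  134  134  130  132  130  131  130  154  158  132  133  133  138  131  132  130  139  136  132]
 [ 135  130  134  135  127  132  130  153  162  158  154  165  160  159  133  131  132  139  134  130  129  134]
 [ 134  133  135  127  129  132  153  153  157  153  160  155  155  155  155 1448  137  128  130  135  133  133]
 [ 133  134  128  130  134  158  157  161  159  160  154  160  156  159  158  157  131  134  135  133  133  137]
 [ 125  135  130  133  132  156  159  156  158  161  162  156  158  160  159  157  161  132  137  132  130  135]
 [ 130  134  132  129  131  153  151  158  158  154  151  160  157  1
[... 2182 characters left out ...]
3 154 153 153 156 152 159 159 157 129  84  98  98  96  93  97]
 [107 109 106 102 125  73  87 147 151 154 155 155 156 154 141  85 101  96 109  95  99  94]
 [ 99 120 112 123 122 120  56  79 141 147 145 149 146 115  58  97 118 102 114  97  97  94]
 [134 159 128 103  97 111  53  72  64  73  73  85  60  69  70  98 129 111 122  96  95  95]
 [154 153 138 126 113 121  56  68  70  69  68  73  68  69  69  98 134 100  96  96  98  95]
 [140 138 109 126 127 113  53  71  75  72  68  69  70  73  70  97 109 108  96  94  98  94]
 [127 109 120 143 141 143  53  71  72  70  72  70  72  73  87 104  95  97  99  99  96 100]
 [132 114 145 152 148 154  58  70  72  70  66  70  68  70  87 132  93  96 106 108 108 103]]
```

```bash
python3 - <<'E'
from h import *
def ray(n,uv,z):
    m=bot.camera_model(n);K=np.array(m['mtx']);R=q2R(m['rotation']);o=np.array(m['origin'])
    d=R@np.array([(uv[0]-K[0,2])/K[0,0],-(uv[1]-K[1,2])/K[1,1],-1]);return o+d*(z-o[2])/d[2]
im=cv2.imread('pics/top0.png').astype(int); g=im.sum(2)/3
m=np.zeros(g.shape,bool); m[191:203,259:270]=g[191:203,259:270]>125
# drop corners by largest component
k,l,st,c=cv2.connectedComponentsWithStats(m.astype(np.uint8),connectivity=4); i=1+st[1:,4].argmax(); print(st[i],c[i])
sh=ray('top',c[i],.158); kn=ray('top',(265.0,222.0),.206)
print('shaft',sh)
w=np.clip(im[...,2]-im[...,1]-40,0,120); w=w[210:232,255:276]; vv,uu=np.mgrid[210:232,255:276]
cc=((uu*w).sum()/w.sum(),(vv*w).sum()/w.sum()); kn=ray('top',cc,.206);print(cc,'knob',kn,np.linalg.norm((kn-sh)[:2]))
# plate corner orange bolts for yaw
h,s,v=cv2.split(cv2.cvtColor(im.astype(np.uint8),cv2.COLOR_BGR2HSV))
gm=((h>40)&(h<80)&(s>120)).astype(np.uint8); gm[:150]=0
cs,_=cv2.findContours(gm,cv2.RETR_EXTERNAL,cv2.CHAIN_APPROX_NONE); cmax=max(cs,key=cv2.contourArea); r=cv2.minAreaRect(cmax); b=cv2.boxPoints(r)
pts=np.array([ray('top',x,.03) for x in b]); print(pts.round(4), [np.degrees(np.arctan2(*(pts[(j+1)%4]-pts[j])[[1,0]])).round(2) for j in range(4)])
d=kn-sh; print('arm dir',np.degrees(np.arctan2(d[1],d[0])))
# lever: ball & manifold in both views
for n,box in(('top',(215,240,145,170)),('side',(260,295,190,215))):
    I=cv2.imread(f'pics/{n}0.png'); hh,s_,v_=cv2.split(cv2.cvtColor(I,cv2.COLOR_BGR2HSV)); mm=(hh>18)&(hh<36)&(s_>140)&(v_>70)
    a,b2,c0,d0=box; q=np.argwhere(mm[a:b2,c0:d0])+[a,c0]; print(n,len(q),q.mean(0)[::-1],ray(n,q.mean(0)[::-1],.142))
bm=((h>100)&(h<130)&(s>80)&(v>40)).astype(np.uint8); bm[:190]=0;bm[240:]=0;bm[:,:140]=0;bm[:,190:]=0
r=cv2.minAreaRect(np.argwhere(bm)[:,::-1].astype(np.float32)); b=cv2.boxPoints(r); print(b); print(np.array([ray('top',x,.05) for x in b]).round(4))
E
```

```text
[259 191  11  12 102] [264.2745098  196.87254902]
shaft [ 0.56720664 -0.0065108   0.158     ]
(np.float64(264.4442379182156), np.float64(221.62794299876083)) knob [ 0.49765864 -0.00751314  0.206     ] 0.06955522103018441
[[ 0.6463  0.1729  0.03  ]
 [ 0.7192 -0.0806  0.03  ]
 [ 0.4683 -0.149   0.03  ]
 [ 0.3983  0.1     0.03  ]] [np.float64(-73.95), np.float64(-164.74), np.float64(105.71), np.float64(16.39)]
arm dir -179.17429797932706
top 57 [156.92982456 224.71929825] [0.48810902 0.28588164 0.142     ]
side 109 [200.26605505 275.83486239] [0.49154671 0.28521266 0.142     ]
[[161. 199.]
 [178. 199.]
 [178. 231.]
 [161. 231.]]
[[0.5673 0.2968 0.05  ]
 [0.568  0.2468 0.05  ]
 [0.4741 0.2436 0.05  ]
 [0.4734 0.2933 0.05  ]]
```

Request:
step_arm:
  plan:
    - [0,0,0,0.0152,0,0]
    - [-0.3,0,0,0.0152,0,0]
    - [-0.3,0,0,0.0152,0,0]
    - [0,0,0,0.0153,0,0]
    - [0,-0.9,-0.36,0,0,0]
    - [0,-0.9,-0.36,0,0,0]
    - [0,-0.9,-0.36,0,0,0]
    - [0,-0.9,-0.36,0,0,0]
  fingers: -1

```text
t: 1.1
eef_pos: [0.31, -0.4807, 0.2549]
tool_rot: [0.0, -0.707, -0.0, 0.707]
contact_force: [0.3, -0.2, 0.3]
gripper_width: 1.0
```

Request:
step_arm:
  plan:
    - [0,-0.9,-0.36,0,0,0]
    - [0,-0.9,-0.36,0,0,0]
    - [0,-0.9,-0.36,0,0,0]
    - [0,-0.9,-0.36,0,0,0]
    - [0,-0.9,-0.36,0,0,0]
    - [0,-0.9,-0.36,0,0,0]
    - [0,-0.9,-0.36,0,0,0]
    - [0,-0.9,-0.36,0,0,0]

```text
t: 2.1
eef_pos: [0.425, -0.1929, 0.2551]
tool_rot: [-0.0, -0.707, -0.0, 0.707]
contact_force: [-0.1, 0.4, 0.3]
gripper_width: 1.0
```

Request:
step_arm:
  plan:
    - [0,-0.92,-0.36,0,0,0]
    - [0,-0.92,-0.36,0,0,0]
    - [0,-0.92,-0.36,0,0,0]
    - [0,-0.92,-0.36,0,0,0]
    - [0,-0.92,-0.36,0,0,0]
    - [0,0,0,0,0,0]

```text
t: 2.85
eef_pos: [0.4973, -0.0067, 0.2551]
tool_rot: [-0.002, -0.707, -0.003, 0.707]
contact_force: [-0.5, -0.4, 0.6]
gripper_width: 1.002
```

```bash
python3 - <<'E'
from h import *
o=bot.get_obs(); print(o['t'],o['eef_pos'],o['q'],o['tool_rot'],o['contact_force'])
a,_=snap('side','side1'); cv2.imwrite('pics/c3.png',cv2.resize(cv2.imread('pics/side1.png')[120:280,180:380],None,fx=3.5,fy=3.5,interpolation=cv2.INTER_CUBIC))
E
```

```text
2.85 [ 0.49734031 -0.00669526  0.2551146 ] [ 0.1796815   0.17981963 -0.32709542  1.92473234  0.06480012  1.04714601
 -1.74000305] [-0.00152931 -0.70708797 -0.0025165   0.70711946] [-0.53677497 -0.4005182   0.64706262]
```

View pics/c3.png

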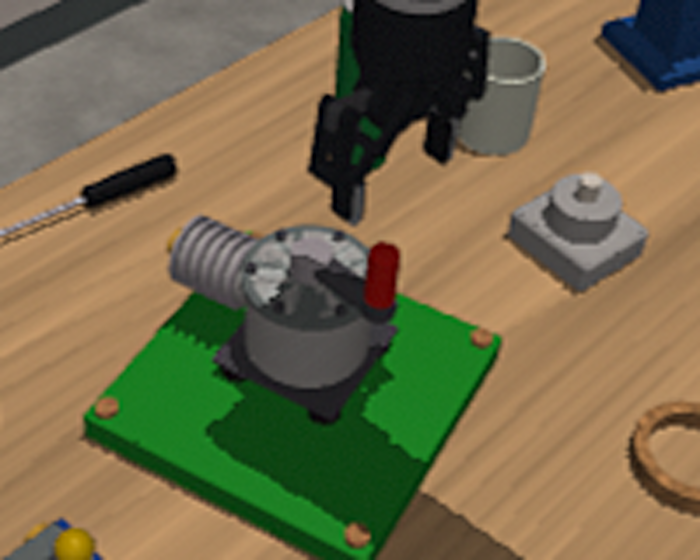

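Request:
step_arm:
  plan:
    - [0.5,0.02,0,0,0,0]
    - [0.6,0,0,0,0,0]
    - [0.6,0,0,0,0,0]
    - [0.35,0,0,0,0,0]
    - [0.15,0,0,0,0,0]
    - [0,0,0,0,0,0]

```text
t: 3.65
eef_pos: [0.4969, -0.0112, 0.1674]
tool_rot: [0.0, -0.707, 0.0, 0.707]
contact_force: [-0.1, 0.1, 1.1]
gripper_width: 0.996
```

```bash
python3 - <<'E'
from h import *
o=bot.get_obs(); print(o['t'],o['eef_pos'],o['contact_force'])
for n,(a,b,c,d) in dict(side=(150,260,220,350),top=(150,270,200,330)).items():
    snap(n,n+'2'); cv2.imwrite(f'pics/d_{n}.png',cv2.resize(cv2.imread(f'pics/{n}2.png')[a:b,c:d],None,fx=5,fy=5,interpolation=cv2.INTER_CUBIC))
E
```

```text
3.65 [ 0.49690097 -0.0112183   0.1674039 ] [-0.09173577  0.13329349  1.0919781 ]
```

View pics/d_side.png

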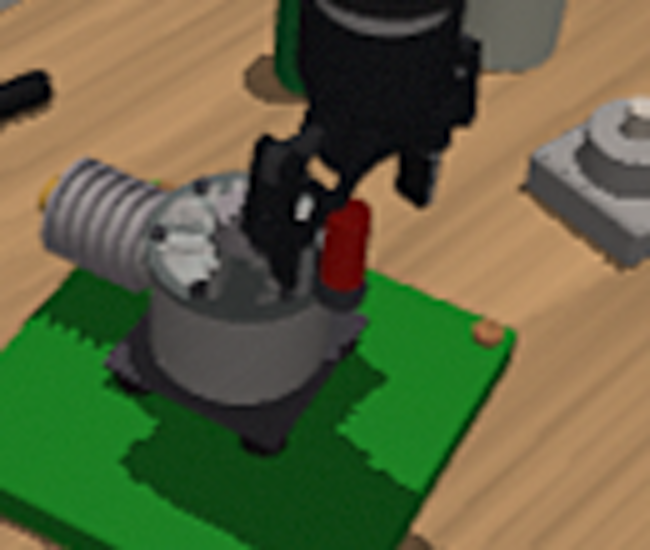

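Request:
step_arm:
  plan:
    - [0,-0.09,-0.015,0,0,0]
    - [0,0,0,0,0,0]

```text
t: 4.0
eef_pos: [0.4978, -0.0068, 0.1677]
tool_rot: [0.0, 0.707, 0.0, -0.707]
contact_force: [-0.3, 0.3, 1.0]
gripper_width: 0.999
```

Request:
step_arm:
  plan:
    - [0,0,0,0,0,0]
    - [0,0,0,0,0,0]
    - [0,0,0,0,0,0]
    - [0,0,0,0,0,0]
  fingers: 1
  force: 40

```text
t: 4.5
eef_pos: [0.4976, -0.0073, 0.1674]
tool_rot: [-0.0, 0.707, 0.0, -0.707]
contact_force: [-1.1, 0.4, 1.1]
gripper_width: 0.269
```

```bash
python3 - <<'E'
from h import *
o=bot.get_obs(); print(o['t'],o['eef_pos'],o['contact_force'],o['gripper_width'])
E
```

```text
4.5 [ 0.49755582 -0.00733953  0.16743809] [-1.13018348  0.42706496  1.1082381 ] 0.268749370691445
```

```bash
cat > seg.py <<'E'
# usage: seg.py cx cy th0 th1 n [x y]  (start pos override)
import sys
from h import *
def seg(cx,cy,t0,t1,n,R=.07,start=None,prof=None):
    f=np.linspace(0,1,n+1) if prof is None else np.r_[0,np.cumsum(prof)/sum(prof)]
    t=np.radians(t0+(t1-t0)*f); p=np.stack([cx+R*np.cos(t),cy+R*np.sin(t)],1)
    if start is not None:
        p+= (1-f)[:,None]*(np.array(start)-p[0])
    cum=np.round(-(p-p[0])/.04,2)
    d=np.diff(cum,axis=0)
    print([[0,float(round(a[1],2)),float(round(a[0],2)),0,0,0] for a in d], 'end',p[-1].round(4))
def st(cx,cy):
    o=bot.get_obs(); e=o['eef_pos'][:2]-[cx,cy]; th=np.arctan2(e[1],e[0]); F=o['contact_force']
    r=np.array([np.cos(th),np.sin(th)]); tg=np.array([np.sin(th),-np.cos(th)])
    print('t',round(o['t'],2),'th',np.degrees(th).round(2),'r',np.linalg.norm(e).round(5),'Fr',(F[:2]@r).round(2),'Fcw',(F[:2]@tg).round(2),'Fz',F[2].round(1),'z',o['eef_pos'][2].round(4),'w',o['gripper_width'].round(3),o['eef_pos'].round(4), 'axis',q2R(o['tool_rot'])[:,1].round(3))
E
python3 - <<'E'
from seg import *
st(.5675,-.0065)
seg(.5675,-.0065,180.7,151.7,8,prof=[1,2,3,4,5,5,5,4])
E
```

```text
Traceback (most recent call last):
  File "seg.py", line 15, in st
    print('t',round(o['t'],2),'th',np.degrees(th).round(2),'r',np.linalg.norm(e).round(5),'Fr',(F[:2]@r).round(2),'Fcw',(F[:2]@tg).round(2),'Fz',F[2].round(1),'z',o['eef_pos'][2].round(4),'w',o['gripper_width'].round(3),o['eef_pos'].round(4), 'axis',q2R(o['tool_rot'])[:,1].round(3))
                                                                                                                                                                                                ^^^^^^^^^^^^^^^^^^^^^^^^
AttributeError: 'float' object has no attribute 'round'
```

```bash
sed -i "s/o\['gripper_width'\].round(3)/round(o['gripper_width'],3)/" seg.py
python3 - <<'E'
from seg import *
st(.5675,-.0065)
seg(.5675,-.0065,180.7,151.7,8,prof=[1,2,3,4,5,5,5,4])
E
```

```text
t 4.5 th -179.31 r 0.06995 Fr 1.12 Fcw 0.44 Fz 1.1 z 0.1674 w 0.269 [ 0.4976 -0.0073  0.1674] axis [ 0. -1. -0.]
[[0, -0.03, 0.0, 0, 0, 0], [0, -0.06, -0.0, 0, 0, 0], [0, -0.09, -0.01, 0, 0, 0], [0, -0.12, -0.01, 0, 0, 0], [0, -0.15, -0.03, 0, 0, 0], [0, -0.15, -0.05, 0, 0, 0], [0, -0.14, -0.05, 0, 0, 0], [0, -0.11, -0.06, 0, 0, 0]] end [0.5059 0.0267]
```

Request:
step_arm:
  plan:
    - [0,-0.03,0.0,0,0,0]
    - [0,-0.06,0,0,0,0]
    - [0,-0.09,-0.01,0,0,0]
    - [0,-0.12,-0.01,0,0,0]
    - [0,-0.15,-0.03,0,0,0]
    - [0,-0.15,-0.05,0,0,0]
    - [0,-0.14,-0.05,0,0,0]
    - [0,-0.11,-0.06,0,0,0]

```text
t: 5.5
eef_pos: [0.5059, 0.0273, 0.1674]
tool_rot: [-0.0, -0.707, -0.0, 0.707]
contact_force: [-2.7, -1.3, 5.4]
gripper_width: 0.268
```

```bash
python3 - <<'E'
from seg import *
st(.5675,-.0065)
seg(.5675,-.0065,151.7,111.7,8)
E
```

```text
t 5.5 th 151.25 r 0.0703 Fr 1.75 Fcw -2.4 Fz 5.4 z 0.1674 w 0.268 [0.5059 0.0273 0.1674] axis [ 0.001 -1.    -0.   ]
[[0, -0.13, -0.08, 0, 0, 0], [0, -0.12, -0.09, 0, 0, 0], [0, -0.12, -0.1, 0, 0, 0], [0, -0.11, -0.11, 0, 0, 0], [0, -0.09, -0.11, 0, 0, 0], [0, -0.09, -0.13, 0, 0, 0], [0, -0.07, -0.13, 0, 0, 0], [0, -0.07, -0.14, 0, 0, 0]] end [0.5416 0.0585]
```

Request:
step_arm:
  plan:
    - [0,-0.13,-0.08,0,0,0]
    - [0,-0.12,-0.09,0,0,0]
    - [0,-0.12,-0.1,0,0,0]
    - [0,-0.11,-0.11,0,0,0]
    - [0,-0.09,-0.11,0,0,0]
    - [0,-0.09,-0.13,0,0,0]
    - [0,-0.07,-0.13,0,0,0]
    - [0,-0.07,-0.14,0,0,0]

```text
t: 6.5
eef_pos: [0.5406, 0.0593, 0.1673]
tool_rot: [-0.0, -0.706, -0.0, 0.708]
contact_force: [-6.1, -2.1, 8.0]
gripper_width: 0.269
```

```bash
python3 - <<'E'
from seg import *
st(.5675,-.0065)
seg(.5675,-.0065,111.7,71.7,8)
E
```

```text
t 6.5 th 112.26 r 0.07111 Fr 0.36 Fcw -6.49 Fz 8.0 z 0.1673 w 0.269 [0.5406 0.0593 0.1673] axis [ 0.001 -1.     0.   ]
[[0, -0.05, -0.14, 0, 0, 0], [0, -0.04, -0.15, 0, 0, 0], [0, -0.02, -0.15, 0, 0, 0], [0, -0.01, -0.16, 0, 0, 0], [0, 0.0, -0.15, 0, 0, 0], [0, 0.01, -0.15, 0, 0, 0], [0, 0.03, -0.15, 0, 0, 0], [0, 0.04, -0.15, 0, 0, 0]] end [0.5895 0.06  ]
```

Request:
step_arm:
  plan:
    - [0,-0.05,-0.14,0,0,0]
    - [0,-0.04,-0.15,0,0,0]
    - [0,-0.02,-0.15,0,0,0]
    - [0,-0.01,-0.16,0,0,0]
    - [0,0.0,-0.15,0,0,0]
    - [0,0.01,-0.15,0,0,0]
    - [0,0.03,-0.15,0,0,0]
    - [0,0.04,-0.15,0,0,0]

```text
t: 7.5
eef_pos: [0.5872, 0.0623, 0.1672]
tool_rot: [-0.0, -0.705, -0.001, 0.709]
contact_force: [-10.1, 0.7, 11.0]
gripper_width: 0.274
```

```bash
python3 - <<'E'
from seg import *
st(.5675,-.0065)
seg(.5675,-.0065,71.7,31.7,8)
E
```

```text
t 7.5 th 73.98 r 0.07154 Fr -2.1 Fcw -9.95 Fz 11.0 z 0.1672 w 0.274 [0.5872 0.0623 0.1672] axis [ 0.002 -1.    -0.001]
[[0, 0.05, -0.14, 0, 0, 0], [0, 0.07, -0.14, 0, 0, 0], [0, 0.08, -0.13, 0, 0, 0], [0, 0.09, -0.13, 0, 0, 0], [0, 0.1, -0.11, 0, 0, 0], [0, 0.11, -0.11, 0, 0, 0], [0, 0.12, -0.09, 0, 0, 0], [0, 0.12, -0.09, 0, 0, 0]] end [0.6271 0.0303]
```

Request:
step_arm:
  plan:
    - [0,0.05,-0.14,0,0,0]
    - [0,0.07,-0.14,0,0,0]
    - [0,0.08,-0.13,0,0,0]
    - [0,0.09,-0.13,0,0,0]
    - [0,0.1,-0.11,0,0,0]
    - [0,0.11,-0.11,0,0,0]
    - [0,0.12,-0.09,0,0,0]
    - [0,0.12,-0.09,0,0,0]

```text
t: 8.5
eef_pos: [0.6258, 0.0344, 0.1672]
tool_rot: [0.0, -0.706, -0.002, 0.708]
contact_force: [-5.9, 4.5, 5.8]
gripper_width: 0.269
```

```bash
python3 - <<'E'
from seg import *
st(.5675,-.0065)
seg(.5675,-.0065,31.7,-8.3,8)
E
```

```text
t 8.5 th 35.01 r 0.0712 Fr -2.26 Fcw -7.1 Fz 5.8 z 0.1672 w 0.269 [0.6258 0.0344 0.1672] axis [ 0.003 -1.    -0.003]
[[0, 0.13, -0.07, 0, 0, 0], [0, 0.14, -0.07, 0, 0, 0], [0, 0.15, -0.05, 0, 0, 0], [0, 0.14, -0.03, 0, 0, 0], [0, 0.16, -0.03, 0, 0, 0], [0, 0.15, -0.01, 0, 0, 0], [0, 0.15, 0.0, 0, 0, 0], [0, 0.15, 0.02, 0, 0, 0]] end [ 0.6368 -0.0166]
```

Request:
step_arm:
  plan:
    - [0,0.13,-0.07,0,0,0]
    - [0,0.14,-0.07,0,0,0]
    - [0,0.15,-0.05,0,0,0]
    - [0,0.14,-0.03,0,0,0]
    - [0,0.16,-0.03,0,0,0]
    - [0,0.15,-0.01,0,0,0]
    - [0,0.15,0.0,0,0,0]
    - [0,0.15,0.02,0,0,0]

```text
t: 9.5
eef_pos: [0.6365, -0.018, 0.1673]
tool_rot: [-0.0, -0.707, 0.001, 0.707]
contact_force: [-1.0, -3.8, 4.4]
gripper_width: 0.273
```

```bash
python3 - <<'E'
from seg import *
st(.5675,-.0065)
seg(.5675,-.0065,-8.3,-48.3,8)
E
```

```text
t 9.5 th -9.46 r 0.0699 Fr -0.39 Fcw 3.91 Fz 4.4 z 0.1673 w 0.273 [ 0.6365 -0.018   0.1673] axis [-0.001 -1.     0.001]
[[0, 0.15, 0.03, 0, 0, 0], [0, 0.15, 0.04, 0, 0, 0], [0, 0.14, 0.05, 0, 0, 0], [0, 0.14, 0.07, 0, 0, 0], [0, 0.13, 0.08, 0, 0, 0], [0, 0.12, 0.09, 0, 0, 0], [0, 0.12, 0.1, 0, 0, 0], [0, 0.1, 0.11, 0, 0, 0]] end [ 0.6141 -0.0588]
```

Request:
step_arm:
  plan:
    - [0,0.15,0.03,0,0,0]
    - [0,0.15,0.04,0,0,0]
    - [0,0.14,0.05,0,0,0]
    - [0,0.14,0.07,0,0,0]
    - [0,0.13,0.08,0,0,0]
    - [0,0.12,0.09,0,0,0]
    - [0,0.12,0.1,0,0,0]
    - [0,0.1,0.11,0,0,0]

```text
t: 10.5
eef_pos: [0.6125, -0.059, 0.1673]
tool_rot: [-0.0, -0.706, 0.0, 0.708]
contact_force: [-5.3, -3.4, 6.8]
gripper_width: 0.269
```

```bash
python3 - <<'E'
from seg import *
st(.5675,-.0065)
seg(.5675,-.0065,-48.3,-88.3,8)
E
```

```text
t 10.5 th -49.41 r 0.06917 Fr -0.89 Fcw 6.19 Fz 6.8 z 0.1673 w 0.269 [ 0.6125 -0.059   0.1673] axis [-0.    -1.     0.001]
[[0, 0.1, 0.12, 0, 0, 0], [0, 0.08, 0.12, 0, 0, 0], [0, 0.08, 0.14, 0, 0, 0], [0, 0.06, 0.14, 0, 0, 0], [0, 0.05, 0.14, 0, 0, 0], [0, 0.04, 0.15, 0, 0, 0], [0, 0.02, 0.15, 0, 0, 0], [0, 0.01, 0.15, 0, 0, 0]] end [ 0.5696 -0.0765]
```

Request:
step_arm:
  plan:
    - [0,0.1,0.12,0,0,0]
    - [0,0.08,0.12,0,0,0]
    - [0,0.08,0.14,0,0,0]
    - [0,0.06,0.14,0,0,0]
    - [0,0.05,0.14,0,0,0]
    - [0,0.04,0.15,0,0,0]
    - [0,0.02,0.15,0,0,0]
    - [0,0.01,0.15,0,0,0]

```text
t: 11.5
eef_pos: [0.5692, -0.0751, 0.1674]
tool_rot: [-0.0, 0.707, 0.0, -0.707]
contact_force: [-1.4, -0.6, 5.7]
gripper_width: 0.27
```

```bash
python3 - <<'E'
from seg import *
st(.5675,-.0065)
seg(.5675,-.0065,-88.3,-128.3,8)
E
```

```text
t 11.5 th -88.55 r 0.06866 Fr 0.56 Fcw 1.46 Fz 5.7 z 0.1674 w 0.27 [ 0.5692 -0.0751  0.1674] axis [ 0.001 -1.    -0.001]
[[0, 0.0, 0.15, 0, 0, 0], [0, -0.02, 0.15, 0, 0, 0], [0, -0.03, 0.15, 0, 0, 0], [0, -0.04, 0.15, 0, 0, 0], [0, -0.05, 0.14, 0, 0, 0], [0, -0.07, 0.14, 0, 0, 0], [0, -0.08, 0.13, 0, 0, 0], [0, -0.09, 0.13, 0, 0, 0]] end [ 0.5241 -0.0614]
```

Request:
step_arm:
  plan:
    - [0,0.0,0.15,0,0,0]
    - [0,-0.02,0.15,0,0,0]
    - [0,-0.03,0.15,0,0,0]
    - [0,-0.04,0.15,0,0,0]
    - [0,-0.05,0.14,0,0,0]
    - [0,-0.07,0.14,0,0,0]
    - [0,-0.08,0.13,0,0,0]
    - [0,-0.09,0.13,0,0,0]

```text
t: 12.5
eef_pos: [0.5238, -0.0603, 0.1674]
tool_rot: [0.0, 0.707, 0.0, -0.707]
contact_force: [2.2, -0.6, 1.8]
gripper_width: 0.273
```

```bash
python3 - <<'E'
from seg import *
st(.5675,-.0055)
seg(.5675,-.0055,-128.3,-168.3,8,start=(.5241,-.0614))
E
```

```text
t 12.5 th -128.55 r 0.07008 Fr -0.94 Fcw -2.09 Fz 1.8 z 0.1674 w 0.273 [ 0.5238 -0.0603  0.1674] axis [ 0. -1.  0.]
[[0, -0.1, 0.12, 0, 0, 0], [0, -0.12, 0.1, 0, 0, 0], [0, -0.12, 0.1, 0, 0, 0], [0, -0.13, 0.08, 0, 0, 0], [0, -0.13, 0.08, 0, 0, 0], [0, -0.14, 0.06, 0, 0, 0], [0, -0.15, 0.05, 0, 0, 0], [0, -0.15, 0.04, 0, 0, 0]] end [ 0.499  -0.0197]
```

Request:
step_arm:
  plan:
    - [0,-0.1,0.12,0,0,0]
    - [0,-0.12,0.1,0,0,0]
    - [0,-0.12,0.1,0,0,0]
    - [0,-0.13,0.08,0,0,0]
    - [0,-0.13,0.08,0,0,0]
    - [0,-0.14,0.06,0,0,0]
    - [0,-0.15,0.05,0,0,0]
    - [0,-0.15,0.04,0,0,0]

```text
t: 13.5
eef_pos: [0.4985, -0.0186, 0.1674]
tool_rot: [-0.0, -0.707, 0.0, 0.707]
contact_force: [1.8, -1.2, 4.2]
gripper_width: 0.268
```

```bash
python3 - <<'E'
from seg import *
st(.5675,-.0055)
seg(.5675,-.0055,-168.3,-208.3,8)
seg(.5675,-.0055,-208.3,-248.3,8)
E
```

```text
t 13.5 th -169.25 r 0.07019 Fr -1.57 Fcw -1.52 Fz 4.2 z 0.1674 w 0.268 [ 0.4985 -0.0186  0.1674] axis [ 0. -1.  0.]
[[0, -0.15, 0.02, 0, 0, 0], [0, -0.15, 0.02, 0, 0, 0], [0, -0.16, -0.01, 0, 0, 0], [0, -0.15, -0.01, 0, 0, 0], [0, -0.15, -0.03, 0, 0, 0], [0, -0.14, -0.04, 0, 0, 0], [0, -0.15, -0.06, 0, 0, 0], [0, -0.13, -0.06, 0, 0, 0]] end [0.5059 0.0277]
[[0, -0.13, -0.08, 0, 0, 0], [0, -0.12, -0.09, 0, 0, 0], [0, -0.12, -0.1, 0, 0, 0], [0, -0.11, -0.11, 0, 0, 0], [0, -0.09, -0.11, 0, 0, 0], [0, -0.09, -0.13, 0, 0, 0], [0, -0.07, -0.13, 0, 0, 0], [0, -0.07, -0.14, 0, 0, 0]] end [0.5416 0.0595]
```

Forces are low; continuing with the second turn.

Request:
step_arm:
  plan:
    - [0,-0.15,0.02,0,0,0]
    - [0,-0.15,0.02,0,0,0]
    - [0,-0.16,-0.01,0,0,0]
    - [0,-0.15,-0.01,0,0,0]
    - [0,-0.15,-0.03,0,0,0]
    - [0,-0.14,-0.04,0,0,0]
    - [0,-0.15,-0.06,0,0,0]
    - [0,-0.13,-0.06,0,0,0]

```text
t: 14.5
eef_pos: [0.5054, 0.0283, 0.1673]
tool_rot: [-0.0, -0.707, 0.0, 0.707]
contact_force: [1.5, -2.2, 6.2]
gripper_width: 0.271
```

Request:
step_arm:
  plan:
    - [0,-0.13,-0.08,0,0,0]
    - [0,-0.12,-0.09,0,0,0]
    - [0,-0.12,-0.1,0,0,0]
    - [0,-0.11,-0.11,0,0,0]
    - [0,-0.09,-0.11,0,0,0]
    - [0,-0.09,-0.13,0,0,0]
    - [0,-0.07,-0.13,0,0,0]
    - [0,-0.07,-0.14,0,0,0]

```text
t: 15.5
eef_pos: [0.5397, 0.0596, 0.1673]
tool_rot: [-0.0, -0.706, 0.001, 0.708]
contact_force: [-4.3, -4.3, 11.3]
gripper_width: 0.269
```

```bash
python3 - <<'E'
from seg import *
st(.5675,-.0055)
seg(.5675,-.0055,-248.3,-288.3,8)
E
```

```text
t 15.5 th 113.13 r 0.07083 Fr -2.23 Fcw -5.62 Fz 11.3 z 0.1673 w 0.269 [0.5397 0.0596 0.1673] axis [-0.    -1.     0.002]
[[0, -0.05, -0.14, 0, 0, 0], [0, -0.04, -0.15, 0, 0, 0], [0, -0.02, -0.15, 0, 0, 0], [0, -0.01, -0.16, 0, 0, 0], [0, 0.0, -0.15, 0, 0, 0], [0, 0.01, -0.15, 0, 0, 0], [0, 0.03, -0.15, 0, 0, 0], [0, 0.04, -0.15, 0, 0, 0]] end [0.5895 0.061 ]
```

Request:
step_arm:
  plan:
    - [0,-0.04,-0.14,0,0,0]
    - [0,-0.03,-0.15,0,0,0]
    - [0,-0.02,-0.15,0,0,0]
    - [0,-0.01,-0.16,0,0,0]
    - [0,0.01,-0.15,0,0,0]
    - [0,0.01,-0.15,0,0,0]
    - [0,0.03,-0.15,0,0,0]
    - [0,0.04,-0.15,0,0,0]

```text
t: 16.5
eef_pos: [0.5859, 0.0626, 0.1672]
tool_rot: [-0.0, -0.705, -0.001, 0.709]
contact_force: [-10.1, 2.9, 13.9]
gripper_width: 0.27
```

```bash
python3 - <<'E'
from seg import *
st(.5675,-.0055)
seg(.5675,-.0065,71.7,31.7,8,start=(.5895,.0598))
E
```

```text
t 16.5 th 74.9 r 0.07056 Fr 0.16 Fcw -10.5 Fz 13.9 z 0.1672 w 0.27 [0.5859 0.0626 0.1672] axis [ 0.002 -1.    -0.001]
[[0, 0.05, -0.14, 0, 0, 0], [0, 0.07, -0.14, 0, 0, 0], [0, 0.08, -0.13, 0, 0, 0], [0, 0.09, -0.12, 0, 0, 0], [0, 0.1, -0.12, 0, 0, 0], [0, 0.1, -0.11, 0, 0, 0], [0, 0.12, -0.09, 0, 0, 0], [0, 0.13, -0.09, 0, 0, 0]] end [0.6271 0.0303]
```

Request:
step_arm:
  plan:
    - [0,0.05,-0.14,0,0,0]
    - [0,0.07,-0.14,0,0,0]
    - [0,0.08,-0.13,0,0,0]
    - [0,0.09,-0.12,0,0,0]
    - [0,0.1,-0.12,0,0,0]
    - [0,0.1,-0.11,0,0,0]
    - [0,0.12,-0.09,0,0,0]
    - [0,0.13,-0.09,0,0,0]

```text
t: 17.5
eef_pos: [0.6247, 0.0353, 0.1672]
tool_rot: [0.0, -0.706, -0.003, 0.708]
contact_force: [-4.3, 5.6, 7.1]
gripper_width: 0.272
```

```bash
python3 - <<'E'
from seg import *
st(.5675,-.0055)
seg(.5675,-.006,31.7,-8.3,8,start=(.6271,.0303))
E
```

```text
t 17.5 th 35.51 r 0.07027 Fr -0.24 Fcw -7.09 Fz 7.1 z 0.1672 w 0.272 [0.6247 0.0353 0.1672] axis [ 0.003 -1.    -0.004]
[[0, 0.13, -0.07, 0, 0, 0], [0, 0.14, -0.07, 0, 0, 0], [0, 0.14, -0.05, 0, 0, 0], [0, 0.15, -0.03, 0, 0, 0], [0, 0.15, -0.03, 0, 0, 0], [0, 0.15, -0.01, 0, 0, 0], [0, 0.15, 0.0, 0, 0, 0], [0, 0.15, 0.02, 0, 0, 0]] end [ 0.6368 -0.0161]
```

Request:
step_arm:
  plan:
    - [0,0.13,-0.07,0,0,0]
    - [0,0.14,-0.07,0,0,0]
    - [0,0.14,-0.05,0,0,0]
    - [0,0.15,-0.03,0,0,0]
    - [0,0.15,-0.03,0,0,0]
    - [0,0.15,-0.01,0,0,0]
    - [0,0.15,0.0,0,0,0]
    - [0,0.15,0.02,0,0,0]

```text
t: 18.5
eef_pos: [0.6361, -0.0178, 0.1673]
tool_rot: [-0.0, -0.707, 0.001, 0.707]
contact_force: [0.6, -4.6, 5.0]
gripper_width: 0.268
```

```bash
python3 - <<'E'
from seg import *
st(.5675,-.0055)
seg(.5675,-.0055,-8.3,-48.3,8,start=(.6368,-.0161))
seg(.5675,-.0055,-48.3,-88.3,8)
E
```

```text
t 18.5 th -10.16 r 0.06967 Fr 1.38 Fcw 4.47 Fz 5.0 z 0.1673 w 0.268 [ 0.6361 -0.0178  0.1673] axis [-0.002 -1.     0.002]
[[0, 0.15, 0.03, 0, 0, 0], [0, 0.14, 0.04, 0, 0, 0], [0, 0.14, 0.05, 0, 0, 0], [0, 0.14, 0.07, 0, 0, 0], [0, 0.13, 0.08, 0, 0, 0], [0, 0.12, 0.09, 0, 0, 0], [0, 0.12, 0.1, 0, 0, 0], [0, 0.1, 0.11, 0, 0, 0]] end [ 0.6141 -0.0578]
[[0, 0.1, 0.12, 0, 0, 0], [0, 0.08, 0.12, 0, 0, 0], [0, 0.08, 0.14, 0, 0, 0], [0, 0.06, 0.14, 0, 0, 0], [0, 0.05, 0.14, 0, 0, 0], [0, 0.04, 0.15, 0, 0, 0], [0, 0.02, 0.15, 0, 0, 0], [0, 0.01, 0.15, 0, 0, 0]] end [ 0.5696 -0.0755]
```

Request:
step_arm:
  plan:
    - [0,0.15,0.03,0,0,0]
    - [0,0.14,0.04,0,0,0]
    - [0,0.14,0.05,0,0,0]
    - [0,0.14,0.07,0,0,0]
    - [0,0.13,0.08,0,0,0]
    - [0,0.12,0.09,0,0,0]
    - [0,0.12,0.1,0,0,0]
    - [0,0.1,0.11,0,0,0]

```text
t: 19.5
eef_pos: [0.6116, -0.0595, 0.1673]
tool_rot: [-0.0, -0.706, 0.002, 0.708]
contact_force: [-5.3, -4.0, 9.9]
gripper_width: 0.265
```

Request:
step_arm:
  plan:
    - [0,0.1,0.12,0,0,0]
    - [0,0.08,0.12,0,0,0]
    - [0,0.08,0.14,0,0,0]
    - [0,0.06,0.14,0,0,0]
    - [0,0.05,0.14,0,0,0]
    - [0,0.04,0.15,0,0,0]
    - [0,0.02,0.15,0,0,0]
    - [0,0.01,0.15,0,0,0]

```text
t: 20.5
eef_pos: [0.568, -0.0751, 0.1674]
tool_rot: [0.0, -0.707, 0.0, 0.708]
contact_force: [-1.9, -1.0, 7.1]
gripper_width: 0.27
```

```bash
python3 - <<'E'
from seg import *
st(.5675,-.0055)
seg(.5675,-.0055,-88.3,-128.3,8)
seg(.5675,-.0055,-128.3,-164.3,8,prof=[5,5,5,5,4,3,2,1])
E
```

```text
t 20.5 th -89.57 r 0.06958 Fr 0.97 Fcw 1.87 Fz 7.1 z 0.1674 w 0.27 [ 0.568  -0.0751  0.1674] axis [-0.001 -1.     0.   ]
[[0, 0.0, 0.15, 0, 0, 0], [0, -0.02, 0.15, 0, 0, 0], [0, -0.03, 0.15, 0, 0, 0], [0, -0.04, 0.15, 0, 0, 0], [0, -0.05, 0.14, 0, 0, 0], [0, -0.07, 0.14, 0, 0, 0], [0, -0.08, 0.13, 0, 0, 0], [0, -0.09, 0.13, 0, 0, 0]] end [ 0.5241 -0.0604]
[[0, -0.12, 0.14, 0, 0, 0], [0, -0.14, 0.12, 0, 0, 0], [0, -0.14, 0.11, 0, 0, 0], [0, -0.16, 0.09, 0, 0, 0], [0, -0.13, 0.07, 0, 0, 0], [0, -0.1, 0.04, 0, 0, 0], [0, -0.07, 0.02, 0, 0, 0], [0, -0.04, 0.01, 0, 0, 0]] end [ 0.5001 -0.0244]
```

Request:
step_arm:
  plan:
    - [0,0.0,0.15,0,0,0]
    - [0,-0.02,0.15,0,0,0]
    - [0,-0.03,0.15,0,0,0]
    - [0,-0.04,0.15,0,0,0]
    - [0,-0.05,0.14,0,0,0]
    - [0,-0.07,0.14,0,0,0]
    - [0,-0.08,0.13,0,0,0]
    - [0,-0.09,0.13,0,0,0]

```text
t: 21.5
eef_pos: [0.5233, -0.0595, 0.1674]
tool_rot: [-0.0, 0.707, -0.0, -0.707]
contact_force: [1.1, -0.8, 4.5]
gripper_width: 0.268
```

```bash
python3 - <<'E'
from seg import *
st(.5675,-.0055)
seg(.5675,-.0055,-128.3,-158.3,8,prof=[5,5,5,4,4,3.5,3,3])
seg(.5675,-.0055,-158.3,-164.3,4,prof=[3,2,1,.5])
E
```

```text
t 21.5 th -129.33 r 0.06979 Fr -0.09 Fcw -1.34 Fz 4.5 z 0.1674 w 0.268 [ 0.5233 -0.0595  0.1674] axis [-0. -1.  0.]
[[0, -0.09, 0.11, 0, 0, 0], [0, -0.1, 0.1, 0, 0, 0], [0, -0.11, 0.09, 0, 0, 0], [0, -0.09, 0.06, 0, 0, 0], [0, -0.1, 0.06, 0, 0, 0], [0, -0.08, 0.05, 0, 0, 0], [0, -0.08, 0.04, 0, 0, 0], [0, -0.08, 0.03, 0, 0, 0]] end [ 0.5025 -0.0314]
[[0, -0.08, 0.03, 0, 0, 0], [0, -0.05, 0.02, 0, 0, 0], [0, -0.03, 0.0, 0, 0, 0], [0, -0.01, 0.01, 0, 0, 0]] end [ 0.5001 -0.0244]
```

Request:
step_arm:
  plan:
    - [0,-0.09,0.11,0,0,0]
    - [0,-0.1,0.1,0,0,0]
    - [0,-0.11,0.09,0,0,0]
    - [0,-0.09,0.06,0,0,0]
    - [0,-0.1,0.06,0,0,0]
    - [0,-0.08,0.05,0,0,0]
    - [0,-0.08,0.04,0,0,0]
    - [0,-0.08,0.03,0,0,0]

```text
t: 22.5
eef_pos: [0.5018, -0.0299, 0.1673]
tool_rot: [0.0, 0.707, 0.0, -0.707]
contact_force: [1.1, -0.9, 5.8]
gripper_width: 0.27
```

Request:
step_arm:
  plan:
    - [0,-0.08,0.03,0,0,0]
    - [0,-0.05,0.02,0,0,0]
    - [0,-0.03,0.0,0,0,0]
    - [0,-0.01,0.01,0,0,0]
    - [0,0,0,0,0,0]
    - [0,0,0,0,0,0]
    - [0,0,0,0,0,0]
    - [0,0,0,0,0,0]

```text
t: 23.5
eef_pos: [0.4995, -0.0232, 0.1673]
tool_rot: [0.0, 0.707, 0.0, -0.707]
contact_force: [1.1, -0.3, 5.0]
gripper_width: 0.269
```

```bash
python3 - <<'E'
from seg import *
st(.5675,-.0055)
o=bot.get_obs();print(o['contact_force'])
for n,(a,b,c,d) in dict(side=(150,260,220,350),top=(150,270,200,330)).items():
    snap(n,n+'3'); cv2.imwrite(f'pics/e_{n}.png',cv2.resize(cv2.imread(f'pics/{n}3.png')[a:b,c:d],None,fx=5,fy=5,interpolation=cv2.INTER_CUBIC))
E
```

```text
t 23.5 th -165.42 r 0.07024 Fr -0.98 Fcw -0.54 Fz 5.0 z 0.1673 w 0.269 [ 0.4995 -0.0232  0.1673] axis [ 0. -1. -0.]
[ 1.08205913 -0.28050002  4.9822397 ]
```

View pics/e_side.png

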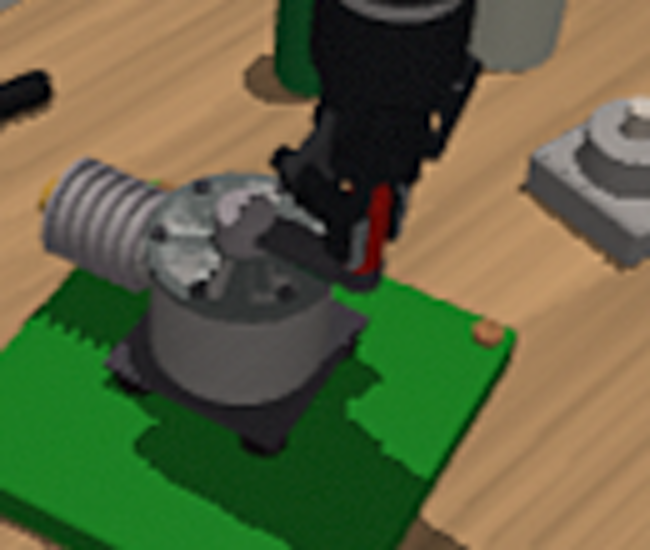

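Request:
step_arm:
  plan:
    - [0,0,0,0,0,0]
    - [0,0,0,0,0,0]
    - [0,0,0,0,0,0]
    - [0,0,0,0,0,0]
  fingers: -1

```text
t: 24.1
eef_pos: [0.4992, -0.0233, 0.1671]
tool_rot: [-0.0, -0.707, -0.0, 0.707]
contact_force: [-0.4, 0.1, 1.0]
gripper_width: 1.001
```

Request:
step_arm:
  plan:
    - [-0.3,0,0,0,0,0]
    - [-0.6,0,0,0,0,0]
    - [-0.6,0,0,0,0,0]
    - [-0.5,0,0,0,0,0]
    - [-0.3,0,0,0,0,0]
    - [0,0,0,0,0,0]

```text
t: 24.85
eef_pos: [0.5, -0.0233, 0.2603]
tool_rot: [0.0, 0.708, -0.0, -0.706]
contact_force: [1.1, -0.2, -0.3]
gripper_width: 1.0
```

```bash
python3 - <<'E'
from h import *
def ray(n,uv,z):
    m=bot.camera_model(n);K=np.array(m['mtx']);R=q2R(m['rotation']);o=np.array(m['origin'])
    d=R@np.array([(uv[0]-K[0,2])/K[0,0],-(uv[1]-K[1,2])/K[1,1],-1]);return o+d*(z-o[2])/d[2]
o=bot.get_obs();print(o['t'],o['eef_pos'],o['contact_force'],o['gripper_width'],o['q'])
snap('side','side4')
I=cv2.imread('pics/side4.png'); hs,ss,vs=cv2.split(cv2.cvtColor(I,cv2.COLOR_BGR2HSV)); r=((hs<8)|(hs>172))&(ss>100)&(vs>40); r[:170]=0;r[235:]=0; r[:,:260]=0; r[:,320:]=0
k,l,st,c=cv2.connectedComponentsWithStats(r.astype(np.uint8)); i=1+st[1:,4].argmax(); print(st[i],c[i],ray('side',c[i],.181))
cv2.imwrite('pics/f.png',cv2.resize(I[130:330,170:380],None,fx=3,fy=3,interpolation=cv2.INTER_CUBIC))
E
```

```text
24.85 [ 0.49996705 -0.02330915  0.26030245] [ 1.14878918 -0.20673289 -0.32582997] 1.00049923338623 [ 0.24470549  0.18222761 -0.36396356  1.91115552  0.07446984  1.0591267
 -1.72087244]
[287 186  11  19 153] [292.11764706 195.11764706] [ 0.50071248 -0.02266752  0.181     ]
```

View pics/f.png

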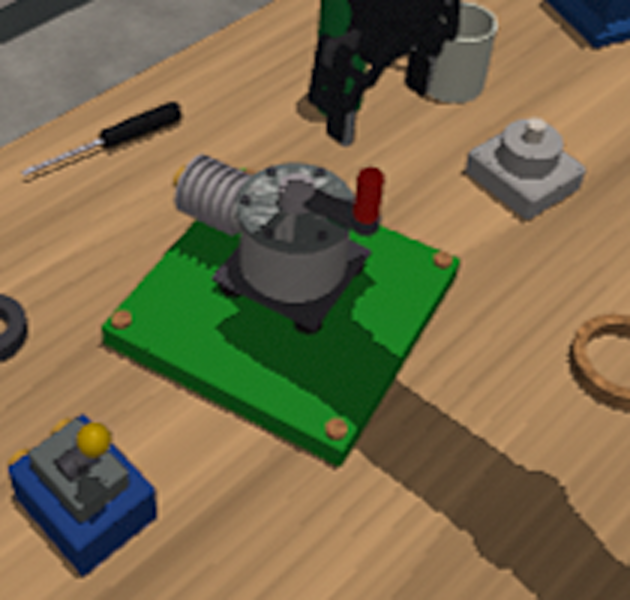

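Request:
step_arm:
  plan:
    - [0,-0.5,0.1,0,0,0]
    - [0,-0.9,0.2,0,0,0]
    - [0,-0.9,0.2,0,0,0]
    - [0,-0.9,0.2,0,0,0]
    - [0,-0.9,0.2,0,0,0]
    - [0,-0.9,0.2,0,0,0]
    - [0,-0.9,0.2,0,0,0]
    - [0,-0.9,0.1,0,0,0]
  fingers: 1

```text
t: 25.9
eef_pos: [0.4425, 0.2494, 0.2583]
tool_rot: [-0.0, -0.707, 0.0, 0.708]
contact_force: [0.2, 0.6, 0.4]
gripper_width: 0.0
```

Request:
step_arm:
  plan:
    - [0,-0.6,0,0,0,0]
    - [0,-0.32,0,0,0,0]
    - [0,0,0,0,0,0]
    - [0,0,0,0,0,0]

```text
t: 26.4
eef_pos: [0.4437, 0.2841, 0.2589]
tool_rot: [0.0, -0.707, 0.001, 0.707]
contact_force: [-0.6, 0.1, 0.3]
gripper_width: 0.002
```

Down 131 mm to z ≈ 0.128, then look.

Request:
step_arm:
  plan:
    - [0.5,0,0,0,0,0]
    - [0.7,0,0,0,0,0]
    - [0.7,0,0,0,0,0]
    - [0.7,0,0,0,0,0]
    - [0.45,0,0,0,0,0]
    - [0.22,0,0,0,0,0]
    - [0,0,0,0,0,0]
    - [0,0,0,0,0,0]

```text
t: 27.4
eef_pos: [0.444, 0.2859, 0.1294]
tool_rot: [-0.0, 0.708, 0.0, -0.707]
contact_force: [-0.2, 0.3, 0.3]
gripper_width: 0.003
```

```bash
python3 - <<'E'
from h import *
snap('side','side5')
I=cv2.imread('pics/side5.png')
cv2.imwrite('pics/g.png',cv2.resize(I[200:350,120:300],None,fx=4,fy=4,interpolation=cv2.INTER_CUBIC))
E
```

```text
(no output)
```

View pics/g.png

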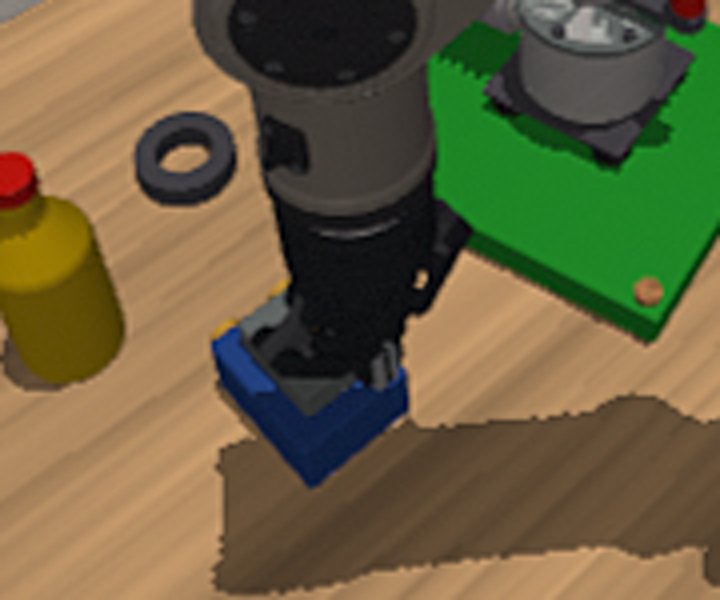

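Request:
step_arm:
  plan:
    - [0,0,-0.2,0,0,0]
    - [0,0,-0.2,0,0,0]
    - [0,0,-0.2,0,0,0]
    - [0,0,-0.2,0,0,0]
    - [0,0,-0.2,0,0,0]
    - [0,0,-0.2,0,0,0]
    - [0,0,-0.2,0,0,0]
    - [0,0,-0.2,0,0,0]

```text
t: 28.45
eef_pos: [0.5081, 0.2854, 0.1285]
tool_rot: [0.0, 0.707, -0.0, -0.707]
contact_force: [-0.5, -0.5, -0.1]
gripper_width: 0.0
```

Request:
step_arm:
  plan:
    - [0,0,-0.2,0,0,0]
    - [0,0,-0.2,0,0,0]
    - [0,0,-0.15,0,0,0]
    - [0,0,-0.1,0,0,0]
    - [0,0,0,0,0,0]

```text
t: 29.08
eef_pos: [0.5339, 0.2855, 0.1286]
tool_rot: [-0.0, 0.707, 0.0, -0.707]
contact_force: [-0.3, -0.2, -0.5]
gripper_width: -0.001
```

Request:
step_arm:
  plan:
    - [0,0,-0.1,0,0,0]
    - [0,0,0,0,0,0]
    - [0,0,0,0,0,0]

```text
t: 29.45
eef_pos: [0.5357, 0.2857, 0.1284]
tool_rot: [-0.001, -0.706, -0.0, 0.708]
contact_force: [-5.4, -0.8, 3.0]
gripper_width: -0.002
```

```bash
python3 - <<'E'
from h import *
print(bot.get_obs()['contact_force'],bot.get_obs()['eef_pos'])
snap('side','side6');snap('top','top6')
I=cv2.imread('pics/side6.png')
cv2.imwrite('pics/g2.png',cv2.resize(I[200:350,120:300],None,fx=4,fy=4,interpolation=cv2.INTER_CUBIC))
E
```

```text
[-5.40295226 -0.768998    3.0256672 ] [0.53568723 0.28565056 0.12838054]
```

View pics/g2.png

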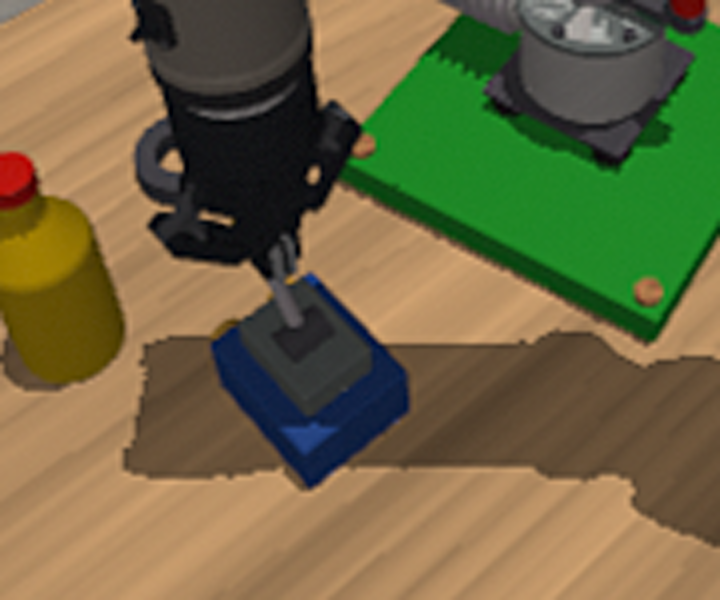

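Request:
step_arm:
  plan:
    - [0,0,0.3,0,0,0]
    - [0,0,0.5,0,0,0]
    - [-0.4,0,0.5,0,0,0]
    - [-0.8,0,0.2,0,0,0]
    - [-0.8,0,0,0,0,0]
    - [-0.6,0,0,0,0,0]
    - [-0.2,0,0,0,0,0]
    - [0,0,0,0,0,0]

```text
t: 30.55
eef_pos: [0.4774, 0.2854, 0.2405]
tool_rot: [0.0, 0.707, 0.0, -0.707]
contact_force: [0.5, -0.6, 0.1]
gripper_width: -0.002
```

Request:
step_arm:
  plan:
    - [0,0.6,0.3,0,0,0]
    - [0,0.9,0.3,0,0,0]
    - [0,0.9,0,0,0,0]
    - [0,0.5,0,0,0,0]
    - [0,0,0,0,0,0]
    - [0,0,0,0,0,0]

```text
t: 31.3
eef_pos: [0.4531, 0.1704, 0.24]
tool_rot: [-0.0, -0.707, -0.001, 0.707]
contact_force: [0.6, 1.3, -0.2]
gripper_width: -0.001
```

```bash
python3 - <<'E'
from h import *
print(bot.get_obs()['contact_force'],bot.get_obs()['eef_pos'])
P={}
for n in('side','top'): snap(n,n+'7')
I=cv2.imread('pics/side7.png')
a=cv2.resize(I[150:330,110:340],None,fx=3.4,fy=3.4,interpolation=cv2.INTER_CUBIC)
cv2.imwrite('pics/k.png',a)
def ray(n,uv,z):
    m=bot.camera_model(n);K=np.array(m['mtx']);R=q2R(m['rotation']);o=np.array(m['origin'])
    d=R@np.array([(uv[0]-K[0,2])/K[0,0],-(uv[1]-K[1,2])/K[1,1],-1]);return o+d*(z-o[2])/d[2]
for n,(r0,r1,c0,c1) in dict(top=(190,240,140,190),side=(240,300,160,230)).items():
    I=cv2.imread(f'pics/{n}7.png')[r0:r1,c0:c1]; h,s,v=cv2.split(cv2.cvtColor(I,cv2.COLOR_BGR2HSV)); m=((h>18)&(h<36)&(s>140)&(v>70)).astype(np.uint8)
    k,l,st,c=cv2.connectedComponentsWithStats(m)
    for i in range(1,k):
        if st[i,4]>10: print(n,st[i],c[i]+[c0,r0],ray(n,c[i]+[c0,r0],.142))
I=cv2.imread('pics/top7.png').astype(int); w=np.clip(I[...,2]-I[...,1]-40,0,120)[205:240,250:290]; vv,uu=np.mgrid[205:240,250:290]
if w.sum()>0: cc=((uu*w).sum()/w.sum(),(vv*w).sum()/w.sum()); k=ray('top',cc,.206); print('knob',k,np.degrees(np.arctan2(k[1]+.0055,k[0]-.5675)))
E
```

```text
[ 0.59615979  1.2826791  -0.21054303] [0.45310649 0.17041944 0.23999741]
top [14  5  9  9 67] [158.29850746 198.65671642] [0.55971352 0.28488902 0.142     ]
top [31  5  7  4 22] [173.95454545 196.09090909] [0.56741858 0.24209362 0.142     ]
side [17 12 11 11 97] [182.25773196 257.02061856] [0.56015076 0.28552737 0.142     ]
knob [ 0.49999812 -0.02431066  0.206     ] -164.42850816686993
```

View pics/k.png

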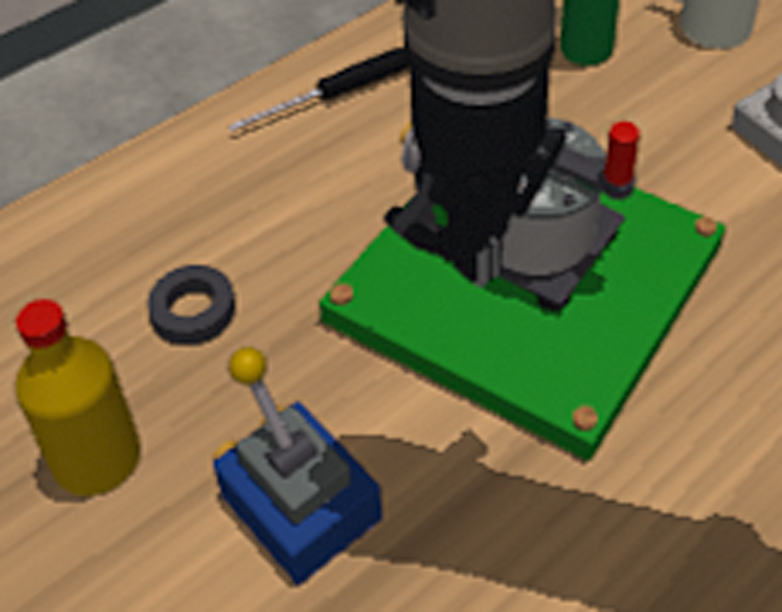

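View pics/top7.png

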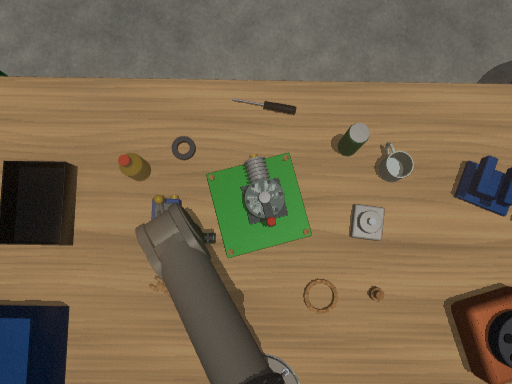

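```bash
python3 -c "
from station import bot
print(bot.hand_in())"
```

```text
the job is handed in; nothing more can be done
None
```

The crank made two full clockwise turns and was left at its rest mark. The bleed lever was then pushed over to its end stop, and the job is handed in. It reports no verdict, so the results below are my own readings.

- **Crank:** I held the red grip at a fixed wrist angle at about 9 s a turn. The sideways force I read on the grip stayed at or below about 11 N. I had no direct reading of the pump's sway. After release, the last top view put the grip at -164.4°, against a rest mark of about -164.3° judged from the edges of the green plate.
- **Lever:** I felt a 5.4 N push-back at the end stop. Both cameras then showed the ball moved about 70 mm, to x = 0.560 m, which I estimate as at least 0.9 rad of its 1.0 rad swing. It stayed there once the arm backed off.
- **Bystanders and arm:** In the last pictures the bottle, ring, can and mug stood where they began, judged by eye. The arm stood clear of everything, with about 31 s used.
- **Readings that disagreed:**
  - My first estimate of the shaft's position was about 1 mm off; I corrected it during the turns.
  - An upward force of up to 14 N showed on the tool at the heavy points. I did not find the cause; the tool's height did not change.

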